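Pin the lever back onto the citrus press

TASK

Put the citrus press back together: lay the loose lever on it with the lever's hub down in the saddle between the two cheeks, the holes in line, and its bar on the narrow forked rest, then push the longer of the two retaining pins all the way home, sideways through both cheeks and the hub, and let go. Leave the short pin and the other things on the counter where they are.

Things in the scene. Friction and masses are not known exactly. Their poses are not given: they have to be found in the camera images.
- press: Steel lever citrus press, fixed. Base plate 260 (x) x 90 (y) x 14 mm; origin under its centre, z up. At x = -95 stands a yoke of two upright cheeks with a flat saddle between them (see press_pivot), at x = -12 a low wooden cone (top at 52 mm), at x = +60 a narrow forked rest (see press_rest).
- press_pivot (a point): On the hole axis (the press's y axis), midway between the cheeks, 85 mm over the counter; the lever's hub centre belongs here. Cheeks: 44 mm wide in x, 8 mm thick, inner faces at y = +-12.5, outer +-20.5, flared tops at 116 mm; each has a round 15 mm hole along y. The saddle between them is flat, its top at 69 mm. The pin may enter from either side.
- press_rest (a point): Middle of the top of the narrow rest, 155 mm from press_pivot along the press's +x, 85 mm over the counter: a post 10 mm wide in x with two prongs 26 mm apart in y, reaching 97 mm. The underside of the lever's bar lies here.
- lever: Loose lever, 266 mm long, about 0.25 kg, lying level. Origin at its underside (counter level) below a good grip place near its balance point; x runs from hub to handle, z up. Hub: see lever_hub. Steel bar: 16 mm wide (y), z = 16 to 32, x = -73 to 85. Handle: wooden block 24 mm wide, z = 0 to 30, x = 85 to 165.
- lever_hub (a point): Centre of the lever's hub, an eye 32 mm in diameter and 20 mm wide along y with an 18 mm through hole along y; at x = -85, z = 16 of the lever.
- lever_end (a point): The handle end of the lever.
- pin: The longer retaining pin, lying level: steel shank 12 mm in diameter, 50 mm long, last 10 mm tapered to 6 mm, and a black flag-shaped grip. Origin at the shoulder between them, at the underside (counter level); x runs to the tip. Shank axis at z = 6, x = 0 to 50. Grip: x = -30 to 0, 14 mm wide (y), z = 0 to 24. Fully home, the shoulder meets a cheek's outer face.
- pin_mid (a point): Point on the shank's axis 20.5 mm from the shoulder; fully home it lies at press_pivot.
- pin_tip (a point): The tip of the longer pin, on its axis.
- short_pin: A like pin with a shank only 22 mm long, same grip and same origin and axes; not wanted, leave alone. It and the longer pin may lie in either of two places.
- jug: Glass milk jug, 130 mm tall, 88 mm wide, handle at +y; origin under its centre. A bystander.
- bowl: Outer of two nested melamine bowls, 150 mm wide, 68 mm tall together; origin under its centre. A bystander.
- reamer: Wooden citrus reamer lying on the counter, 140 mm long along its x, up to 44 mm thick; origin under its middle. A bystander.
- spoon: Spoon lying on the counter along its x. A bystander.
There are look-alikes about, which are no part of the job. What is shaped like the pin but green or red is not meant.

How it is judged (in metres and radians):
On the way:
1. the lever lies in place: hub in the saddle between the cheeks with the holes in line, bar level on the rest (distance between lever_hub and press_pivot below 0.006 m and angle between the x axis of lever and the x axis of press, either way round below 0.08 rad and x of lever_end in the frame of press above 0.1 m), for 0.2 s.
At the end, for the whole second after the job is handed in: lever_hub and pin_mid each within 5 mm of press_pivot; lever along the press within 0.08 rad, lever_end over 100 mm ahead of the press origin; pin along the hole axis within 0.12 rad, from either side; lever and pin at rest (distance between each of lever_hub, pin_mid and press_pivot below 0.005 m and angle between the x axis of lever and the x axis of press, either way round below 0.08 rad and x of lever_end in the frame of press above 0.1 m and angle between the x axis of pin and the y axis of press, either way round below 0.12 rad and linear speed of each of pin, lever below 0.02 m/s); the robot touches nothing.
It fails at once if a bystander (jug, bowls, reamer, spoon or the short pin) is pushed more than 40 mm (distance of any of jug, bowl, reamer, spoon, short_pin from where it was at the start of the episode above 0.04 m).
It fails at once if the jug or bowls are tipped (angle between any of jug, bowl's own z axis and vertical above 0.5 rad).
It also fails if it takes over 64 s, if anything falls off the work surface, if the arm or the gripper's body presses on something with over 40 N, if the wrist force passes 120 N, or if a joint passes its speed limit or range.

ROBOT

A 6-joint arm with a two-finger parallel gripper is mounted at the origin on the work surface. World frame = base frame: x ahead of the robot, y to its left, z up, the work surface at z = 0. Lengths are in mm, angles in rad, forces in N, time in s.
With the tool pointing down it reaches from about 350 to 775 mm from the base axis. Payload 7.3 kg.
Tool frame: the origin (TCP) lies midway between the tips of the shut fingers; the grasp point (between the pads) lies 19 mm behind it; z points along the fingers, y is the line along which they close (so a half turn about z gives the same grasp; the last joint's range is limited). The gripper opens to 92 mm and grips with 3 to 60 N. Pads are 19 mm wide; open, the fingers measure 130 mm over their backs; the gripper's body (75 mm by 190 mm) begins 47 mm behind the grasp point.
Start: joints at [1.191, 0.342, 1.524, -0, 1.275, -0.146], TCP at [121.613, 510.74, 226.741] pointing down, gripper open.
Joint ranges: [-2.53, 2.53], [-0.77, 2.02], [0.04, 2.7], [-1, 4.14], [0.28, 2.66], [-3.11, 3.11]. Speed limits (rad/s): [2.57, 2.57, 3.14, 3.14, 3.14, 3.14].

INTERFACE

Orientations are given as [roll, pitch, yaw] about the fixed x, y, z axes, in that order (R = Rz(yaw) Ry(pitch) Rx(roll)).
In Python, from plant import bot gives the robot as it stands.
- The arm moves only by the tool jog_arm, never from a script. Its arguments are lists of equal length, an entry for each row: "dp": the shift along the tool's x, y, z in m, a list of three; "twist": the turn about the tool's z in degrees. A call has 1 to 10 rows; each row shifts and turns the commanded pose from where the row before left it, along the tool's axes as they then stand; what a row does not reach is not made up. A row lasts 1/8 s, in which the tool goes at most 62.5 mm and 10.7 degrees, less where a joint would pass 70% of its speed; a pose out of reach is approached as far as the arm can. A call is refused whole if a number of a shift passes 0.0625 or a number of a turn 10.7, either way. A call with a gripper value outside its range is refused whole. "jaw" is the finger opening in m, from 0 to 0.0918, set as the call begins (left out, the last holds). The fingers move at their own pace and stop on an object; the grip force is fixed at half the most. Time passes only in rows, so rows that do not move let the fingers close. It gives the time, the measured TCP pose, the force, the opening and the grip force at its end, in the units of the state.
- bot.get_obs(): the state, without advancing time (a new reading comes with each control period).
- bot.capture(name): name is "scene" or "top"; returns the picture (384x512x3 uint8, blue, green, red); there is no depth.
- bot.camera_params(name): a dict with "fx", "fy", "cx", "cy" (pixels), "R" (3x3) and "t" (3): a world point X has camera coordinates R X + t. Camera axes: x right, y down, z forward; pixel columns grow to the right and rows downward; lengths in mm; the calibration is good to about 2 mm. A picture is of the moment at which its call begins. camera_params takes no time and is no camera call.
- bot.close_job(): hands the job in; it is judged then, once.
Trained networks look in the newest picture that a camera, given by its name, has taken for a name from the list of things; names that differ only in an ending like _2 or _b are one class to them, and where a whole thing is asked for, a point or a joint stands for the part that bears it (a point fixed in the world has none). Each returns a list of dicts, best first, with "confidence" (0 to 1); they miss things now and then, are a little off and sometimes report something else, mostly with a low value. They report only what shows in the picture. A call takes as long as a camera call. They do not tell look-alikes from the thing itself.
- bot.find_in(camera, label): "bbox" ([centre column, centre row, width, height] in pixels, round what is visible of it).
- bot.masks_of(camera, label): "pixels" (384x512 bool, what is visible of it) and "bbox" ([centre column, centre row, width, height] in pixels, round what is visible of it).
The state is a dict: "time": time; "joint_positions": joint angles; "dq": joint speeds; "tau": joint torques, N m; "tool_pos": TCP position; "tcp_rot": TCP orientation; "contact_force": force on the tool from outside, world axes, zero at the start; "moment": the same for the moment, N m; "grip_width": finger opening in mm; "finger_force": force on a finger pad.
Only numpy, scipy, OpenCV 4.12 (cv2) and the standard library are available. Lean on these libraries where they do the work, as an engineer would, in place of code of your own. Each camera call takes 0.05 s, during which the arm holds its last target. There are 200 camera calls.

## Working session

There is one attempt and no reset: what is moved stays moved. The work goes in short steps, Python scripts to look and compute and a tool call to move; the robot and the scene stay as the last step left them, time stands still between calls to the robot, and variables do not carry over. Pictures are saved under pics/ and viewed, at most 10 in all, crops included, and the job is handed in when it is done.

Besides the shell and the picture viewer there is one more tool, called after ">>>" by a JSON object that holds its "method" and its "body". jog_arm: Moves the arm, as the interface text tells. Its arguments: {"type":"object","properties":{"dp":{"type":"array"},"twist":{"type":"array"},"jaw":{"type":"number"}},"required":["dp","twist"]}

```bash
mkdir -p pics; ls; python3 - <<'E'
from plant import bot
import cv2,numpy as np
o=bot.get_obs();print({k:np.round(v,3) for k,v in o.items()})
for c in("scene","top"):
    im=bot.capture(c);cv2.imwrite(f"pics/{c}0.png",cv2.resize(im,(768,576)) )
    p=bot.camera_params(c);print(c,{k:np.round(v,3).tolist() for k,v in p.items()})
    for l in("press","lever","pin","short_pin","jug","bowl","reamer","spoon"):
        print(l,[(round(d['confidence'],2),np.round(d['bbox'],1).tolist()) for d in bot.find_in(c,l)])
E
```

```text
pics
{'time': np.float64(0.0), 'joint_positions': array([ 1.191,  0.343,  1.525, -0.   ,  1.275, -0.146]), 'dq': array([ 0.001,  0.003,  0.002, -0.   , -0.   ,  0.001]), 'tau': array([ 1.0000e-03, -4.3125e+01, -2.4423e+01,  7.2000e-02,  5.6000e-02,
       -0.0000e+00]), 'tool_pos': array([121.452, 510.326, 226.042]), 'tcp_rot': array([-3.14 , -0.   ,  2.908]), 'contact_force': array([-0.353, -0.243, -0.277]), 'moment': array([ 0.017,  0.055, -0.062]), 'finger_force': np.float64(0.0), 'grip_width': np.float64(91.904)}
scene {'fx': 420.28, 'fy': 420.28, 'cx': 253.977, 'cy': 190.89, 'R': [[0.646, 0.763, 0.017], [0.612, -0.504, -0.609], [-0.456, 0.404, -0.793]], 't': [-355.993, -324.681, 1397.88]}
press [(0.62, [250.1, 291.5, 64.9, 66.4])]
lever [(0.97, [336.4, 128.6, 83.1, 40.8])]
pin [(0.65, [191.9, 260.9, 21.4, 24.9]), (0.63, [176.6, 331.6, 17.3, 38.1]), (0.5, [117.3, 255.6, 11.3, 27.8]), (0.45, [152.9, 286.1, 22.3, 25.7])]
short_pin [(0.58, [152.7, 286.0, 21.3, 27.6]), (0.44, [139.5, 218.7, 9.8, 18.4])]
jug [(0.71, [372.5, 179.6, 39.8, 53.1])]
bowl [(0.86, [251.3, 293.3, 65.3, 65.2])]
reamer [(0.57, [254.8, 137.9, 40.1, 30.9])]
spoon [(0.75, [96.3, 293.5, 56.0, 59.3])]
top {'fx': 468.754, 'fy': 468.754, 'cx': 253.527, 'cy': 190.621, 'R': [[-0.018, -1.0, -0.005], [-0.991, 0.018, -0.134], [0.134, 0.003, -0.991]], 't': [-36.396, 564.863, 1197.041]}
press [(0.68, [247.2, 174.3, 48.7, 102.4])]
lever [(0.68, [103.8, 211.2, 39.3, 94.3])]
pin [(0.71, [366.9, 175.4, 10.5, 32.9]), (0.7, [371.2, 129.6, 23.8, 12.9]), (0.63, [327.4, 174.9, 7.5, 29.0]), (0.61, [378.2, 223.1, 11.7, 29.9])]
short_pin [(0.44, [342.6, 240.8, 14.6, 20.5])]
jug [(0.82, [139.9, 123.4, 45.9, 43.3]), (0.42, [186.5, 255.8, 17.2, 53.1])]
bowl [(0.57, [307.6, 110.2, 51.7, 55.7]), (0.37, [188.0, 256.6, 16.8, 55.1])]
reamer [(0.78, [189.4, 256.8, 21.2, 51.1])]
spoon [(0.84, [409.9, 200.7, 27.9, 74.7])]
```

View pics/scene0.png

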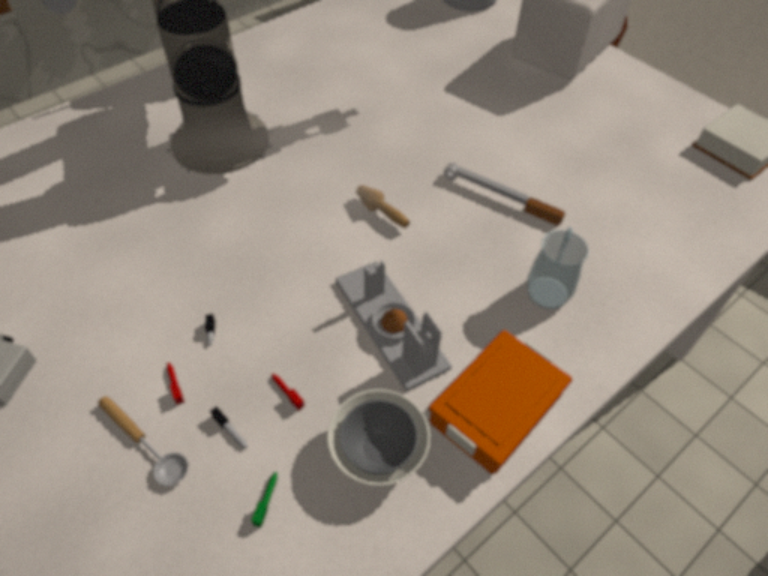

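View pics/top0.png

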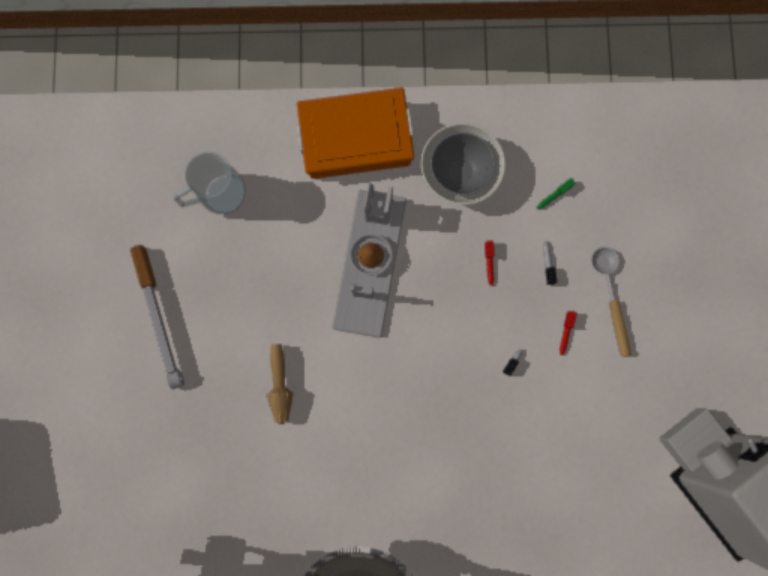

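The scene picture shows the press at about (390,320) in view pixels, with the yoke away from the robot. The lever is at (500,190), and the long pin lies between the red and green look-alikes at (228,427). In the top picture the yoke is at (378,203), the rest at (363,290), the lever's hub at (175,378) and its handle at (142,260). The long pin is at (550,263) with its tip up, and the short pin is at (512,362).

```bash
cat > h.py <<'E'
from plant import bot
import cv2,numpy as np
def ray(c,uv):
    p=bot.camera_params(c);R=np.array(p["R"]);t=np.array(p["t"])
    d=R.T@np.array([(uv[0]-p["cx"])/p["fx"],(uv[1]-p["cy"])/p["fy"],1]);return -R.T@t,d/np.linalg.norm(d)
def onz(c,uv,z):
    o,d=ray(c,uv);return o+d*(z-o[2])/d[2]
def tri(uvt,uvs):
    A=np.zeros((3,3));b=np.zeros(3);rs=[ray("top",uvt),ray("scene",uvs)]
    for o,d in rs:
        P=np.eye(3)-np.outer(d,d);A+=P;b+=P@o
    X=np.linalg.solve(A,b);return X,[np.linalg.norm((np.eye(3)-np.outer(d,d))@(X-o)) for o,d in rs]
def proj(c,X):
    p=bot.camera_params(c);q=np.array(p["R"])@X+np.array(p["t"]);return p["fx"]*q[0]/q[2]+p["cx"],p["fy"]*q[1]/q[2]+p["cy"]
def rect(c,l,near,z):
    ms=bot.masks_of(c,l)
    ms=[m for m in ms if np.hypot(*(np.array(m["bbox"][:2])-near))<25]
    if not ms: print(c,l,"none");return
    m=ms[0]["pixels"];ys,xs=np.nonzero(m)
    # metric points on plane z
    P=np.array([onz(c,(x,y),z)[:2] for x,y in zip(xs,ys)])
    r=cv2.minAreaRect(P.astype(np.float32));ctr=P.mean(0);u,s,v=np.linalg.svd(P-ctr,full_matrices=False)
    print(c,l,"centroid",ctr.round(1),"rect",np.round(cv2.boxPoints(r),0).tolist(),np.round(r[1],1),"axis",v[0].round(3),"px",xs.mean().round(1),ys.mean().round(1))
E
python3 - <<'E'
from h import *
T=bot.capture("top");S=bot.capture("scene")
rect("top","lever",(104,211),24);rect("scene","lever",(336,129),24)
rect("top","pin",(367,175),8);rect("scene","pin",(153,286),8)
rect("top","press",(247,174),14)
def crop(im,x,y,w,h,k):
    c=cv2.resize(im[y:y+h,x:x+w],None,fx=k,fy=k,interpolation=cv2.INTER_CUBIC)
    for i in range(0,w,10): cv2.line(c,(i*k,0),(i*k,6 if i%20 else 12),(0,0,255),1)
    for i in range(0,h,10): cv2.line(c,(0,i*k),(6 if i%20 else 12,i*k),(0,0,255),1)
    return c
M=np.zeros((600,800,3),np.uint8)
def put(c,x,y): M[y:y+c.shape[0],x:x+c.shape[1]]=c
put(crop(T,220,120,55,110,5),0,0)
put(crop(S,220,170,85,90,5),280,0)
put(crop(T,355,155,25,40,4),710,0)
put(crop(S,135,265,25,40,4),710,165)
put(crop(T,85,160,40,100,3),710-30,330) if 0 else put(crop(T,85,160,38,100,2),710,340)
put(crop(S,290,105,90,47,4),285,455-45+2) if 0 else put(crop(S,292,105,88,36,4),285,455)
cv2.imwrite("pics/m1.png",M)
E
```

```text
top lever centroid [525.7 352.9] rect [[389.0, 326.0], [398.0, 297.0], [654.0, 377.0], [645.0, 406.0]] [267.9  30.4] axis [-0.954 -0.298] px 103.5 208.6
scene lever centroid [533.9 348.6] rect [[393.0, 326.0], [408.0, 278.0], [656.0, 354.0], [641.0, 403.0]] [259.2  51. ] axis [0.962 0.273] px 338.5 129.1
top pin centroid [ 605.7 -350.3] rect [[569.0, -348.0], [570.0, -362.0], [645.0, -354.0], [643.0, -340.0]] [74.9 14.2] axis [-0.994 -0.106] px 365.5 174.9
scene pin centroid [ 597.9 -353.8] rect [[558.0, -349.0], [559.0, -364.0], [645.0, -355.0], [643.0, -341.0]] [86.2 14.7] axis [0.998 0.057] px 150.9 283.4Traceback (most recent call last):
  File "<stdin>", line 5, in <module>
  File "h.py", line 21, in rect
    P=np.array([onz(c,(x,y),z)[:2] for x,y in zip(xs,ys)])
                ~~~^^^^^^^^^^^
  File "h.py", line 7, in onz
    o,d=ray(c,uv);return o+d*(z-o[2])/d[2]
        ~~~^^^^^^
  File "h.py", line 4, in ray
    p=bot.camera_params(c);R=np.array(p["R"]);t=np.array(p["t"])
ValueError: time passes only in moves, steps and waits
```

```bash
sed -i 's/^def ray/CP={c:bot.camera_params(c) for c in("top","scene")}\ndef ray/; s/p=bot.camera_params(c)/p=CP[c]/' h.py
python3 - <<'E'
from h import *
T=bot.capture("top");S=bot.capture("scene")
np.savez("im0.npz",T=T,S=S)
rect("top","press",(247,174),14)
def crop(im,x,y,w,h,k):
    c=cv2.resize(im[y:y+h,x:x+w],None,fx=k,fy=k,interpolation=cv2.INTER_CUBIC)
    for i in range(0,w,10): cv2.line(c,(i*k,0),(i*k,6 if i%20 else 12),(0,0,255),1)
    for i in range(0,h,10): cv2.line(c,(0,i*k),(6 if i%20 else 12,i*k),(0,0,255),1)
    return c
M=np.zeros((600,800,3),np.uint8)
def put(c,x,y): M[y:y+c.shape[0],x:x+c.shape[1]]=c
put(crop(T,220,120,55,110,5),0,0)
put(crop(S,220,170,85,90,5),280,0)
put(crop(T,355,155,25,40,4),710,0)
put(crop(S,135,265,25,40,4),710,165)
put(crop(T,85,160,38,100,2),710,340)
put(crop(S,292,105,88,36,4),285,455)
cv2.imwrite("pics/m1.png",M)
E
```

```text
top press centroid [611.6 -26.9] rect [[476.0, -45.0], [742.0, -99.0], [760.0, -11.0], [493.0, 43.0]] [ 89.4 272.1] axis [-0.981  0.192] px 246.0 174.7Traceback (most recent call last):
  File "<stdin>", line 14, in <module>
  File "<stdin>", line 11, in put
ValueError: could not broadcast input array from shape (160,100,3) into shape (160,90,3)
```

```bash
cat >> h.py <<'E'
def crop(im,x,y,w,h,k):
    c=cv2.resize(im[y:y+h,x:x+w],None,fx=k,fy=k,interpolation=cv2.INTER_CUBIC)
    for i in range(0,w,10): cv2.line(c,(i*k,0),(i*k,6 if i%20 else 12),(0,0,255),1)
    for i in range(0,h,10): cv2.line(c,(0,i*k),(6 if i%20 else 12,i*k),(0,0,255),1)
    return c
def montage(fn,items):
    M=np.zeros((600,800,3),np.uint8)
    for c,x,y in items:
        c=c[:600-y,:800-x];M[y:y+c.shape[0],x:x+c.shape[1]]=c
    cv2.imwrite(fn,M)
E
python3 - <<'E'
from h import *
z=np.load("im0.npz");T,S=z["T"],z["S"]
montage("pics/m1.png",[(crop(T,220,120,55,110,5),0,0),(crop(S,220,170,82,90,5),280,0),(crop(T,355,155,25,40,4),695,0),(crop(S,135,265,25,40,4),695,165),(crop(T,85,160,38,100,2),710,340),(crop(S,292,105,88,36,4),285,455)])
E
```

```text
(no output)
```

View pics/m1.png

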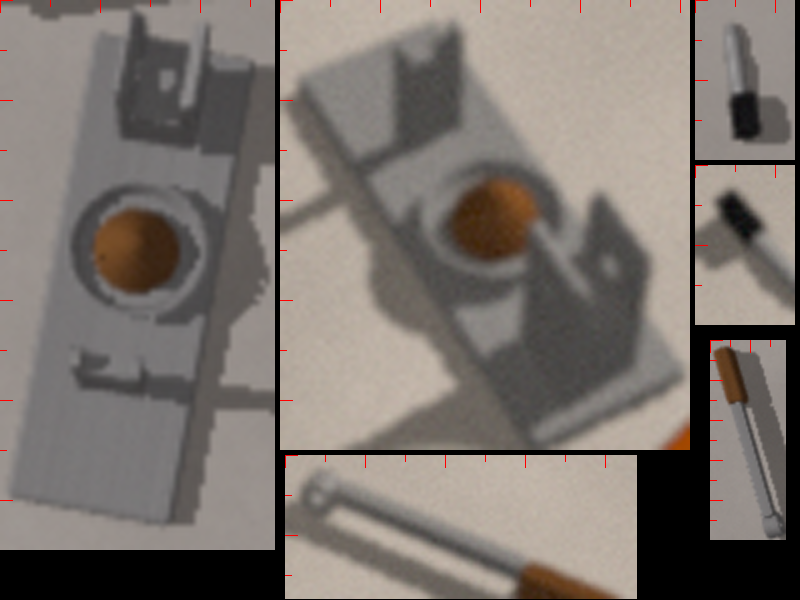

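```bash
cat >> h.py <<'E'
from scipy.optimize import minimize,least_squares
def box(x0,x1,y0,y1,z0,z1): return np.array([[x,y,z] for x in(x0,x1) for y in(y0,y1) for z in(z0,z1)],float)
def cyl(c,r,h0,h1,ax):
    a=np.linspace(0,2*np.pi,16,endpoint=False);o=[]
    for h in(h0,h1):
        for t in a:
            u,v=r*np.cos(t),r*np.sin(t);o.append([c[0]+u,h,c[2]+v] if ax=='y' else [h,c[1]+u,c[2]+v])
    return np.array(o)
MOD={"lever":[cyl((-85,0,16),16,-10,10,'y'),box(-73,85,-8,8,16,32),box(85,165,-12,12,0,30)],
 "pin":[box(-30,0,-7,7,0,24),cyl((0,0,6),6,0,40,'x'),cyl((0,0,6),3.5,40,50,'x')]}
MOD["press"]=[box(-130,130,-45,45,0,14),box(-117,-73,12.5,20.5,14,116),box(-117,-73,-20.5,-12.5,14,116),box(-117,-73,-12.5,12.5,14,69),box(55,65,-17,17,14,85),box(55,65,13,17,85,97),box(55,65,-17,-13,85,97)]
def W(P,q,z=0):
    c,s=np.cos(q[2]),np.sin(q[2]);return P@np.array([[c,s,0],[-s,c,0],[0,0,1]])+[q[0],q[1],z]
def pj(c,X):
    p=CP[c];Q=np.atleast_2d(X)@np.array(p["R"]).T+np.array(p["t"]);return Q[:,:2]/Q[:,2:]*[p["fx"],p["fy"]]+[p["cx"],p["cy"]]
K=4
def sil(c,name,q,z=0):
    I=np.zeros((384*K,512*K),np.uint8)
    for P in MOD[name]:
        h=cv2.convexHull(np.round((pj(c,W(P,q,z))+.5)*K*16).astype(np.int32))
        cv2.fillConvexPoly(I,h,1,shift=4)
    return cv2.resize(I.astype(np.float32),(512,384),interpolation=cv2.INTER_AREA)
def fit(name,masks,q0,z=0):
    def f(v):
        q=[v[0],v[1],v[2]/100];return sum(1-np.minimum(sil(c,name,q,z),m).sum()/np.maximum(sil(c,name,q,z),m).sum() for c,m in masks.items())
    x0=np.array([q0[0],q0[1],q0[2]*100]);r=minimize(f,x0,method="Nelder-Mead",options=dict(initial_simplex=np.vstack([x0]+[x0+6*np.eye(3)[i] for i in range(3)]),xatol=.1,fatol=1e-4,maxiter=80))
    return np.array([r.x[0],r.x[1],r.x[2]/100]),r.fun
def mask(c,l,near):
    for m in bot.masks_of(c,l):
        if np.hypot(*(np.array(m["bbox"][:2])-near))<20: return m["pixels"].astype(np.float32)
E
cat > fit0.py <<'E'
from h import *
T=bot.capture("top");S=bot.capture("scene")
A=T.copy();B=S.copy()
def draw(name,q):
    for c,I in(("top",A),("scene",B)):
        for P in MOD[name]:
            h=cv2.convexHull(np.round((pj(c,W(P,q)))*16).astype(np.int32));cv2.polylines(big[c],[np.int32((cv2.convexHull(pj(c,W(P,q)).astype(np.float32))+.5)*5)],True,(0,255,0),1)
big={c:cv2.resize(I,None,fx=5,fy=5,interpolation=cv2.INTER_CUBIC) for c,I in(("top",A),("scene",B))}
for name,near,q0 in(("lever",{"top":(104,211),"scene":(336,129)},(490,341,.3)),("pin",{"top":(367,175),"scene":(153,286)},(598,-350,.1)),("press",{"top":(247,174)},(615,-27,2.95))):
    m={c:mask(c,name,n) for c,n in near.items()};m={c:v for c,v in m.items() if v is not None}
    for sub in([m]+[{c:v} for c,v in m.items()] if len(m)>1 else [m]):
        q,e=fit(name,sub,q0);print(name,list(sub),q.round(3),round(e,3))
        if len(sub)==len(m): draw(name,q);qq=q
# press by corners
obj=np.array([[-130,-45,14],[-130,45,14],[130,-45,14],[130,45,14],[130,45,14],[130,-45,14],[-130,-45,14],[-130,45,14],[-95,-12.5,85]],float)
px=np.array([[97,35],[252,65],[11,493],[172,523],[18,82],[160,22],[403,375],[252,442],[328,262]])/5-.4+np.array([[220,120]]*4+[[220,170]]*5)
def r(q):
    X=W(obj,q);return (np.vstack([pj("top",X[:4]),pj("scene",X[4:])])-px).ravel()
s=least_squares(r,[615,-27,2.95],x_scale=[1,1,.01],loss="soft_l1");print("press corners",s.x.round(3));print(r(s.x).reshape(-1,2).round(1).tolist())
q=s.x;print("pivot",W(np.array([[-95,0,85],[60,0,85.]]),q).round(1))
if __name__=="__main__":
    for c in big:pass
    draw2=lambda:None
    MODc=(0,0,255)
    for c in big:
        for P in MOD["press"]: cv2.polylines(big[c],[np.int32((cv2.convexHull(pj(c,W(P,q)).astype(np.float32))+.5)*5)],True,(0,0,255),1)
    t,s_=big["top"],big["scene"]
    montage("pics/fit0.png",[(t[600:1150,1100:1375],0,0),(s_[850:1300,1100:1510],280,0),(cv2.resize(t[775:975,1775:1900],None,fx=.8,fy=.8),695,0),(cv2.resize(s_[1325:1525,675:800],None,fx=.8,fy=.8),695,165),(cv2.resize(t[800:1300,425:615],None,fx=.45,fy=.45),710,340),(cv2.resize(s_[525:720,1460:1900],None,fx=.8,fy=.75),285,455)])
E
python3 fit0.py
```

```text
lever ['top', 'scene'] [4.88292e+02 3.41507e+02 3.03000e-01] 0.309
lever ['top'] [4.90728e+02 3.43520e+02 3.03000e-01] 0.148
lever ['scene'] [4.86585e+02 3.39816e+02 3.06000e-01] 0.112
pin ['scene'] [ 5.96171e+02 -3.54604e+02  9.80000e-02] 0.118
press ['top'] [612.027 -26.702   2.945] 0.03
press corners [611.132 -29.704   2.939]
[[0.7, -1.0], [2.1, -1.1], [-0.4, 0.7], [0.6, 0.9], [-0.4, -2.0], [0.1, -1.7], [1.5, -1.2], [0.3, 0.7], [0.2, 0.4]]
pivot [[704.2 -48.9  85. ]
 [552.4 -17.6  85. ]]
```

View pics/fit0.png

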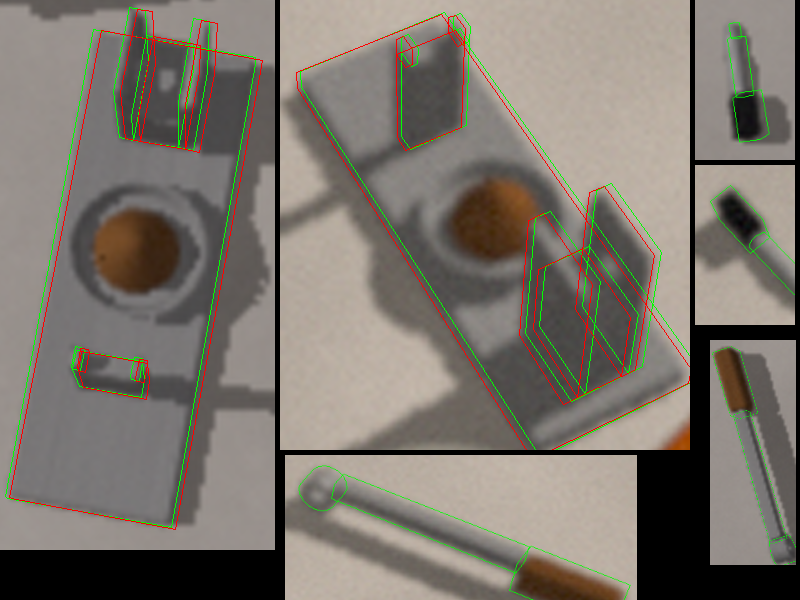

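The fit outlines match the picture. In the left crop the press plate and yoke agree to about 2 px in both views. The lever and pin outlines also lie on their images, and the two views agree to about 4 mm.

```bash
cat > plan.py <<'E'
import sys,numpy as np,json
from plant import bot
def plan(tgt,yaw,maxd=45,maxt=9.5,dirn=0,n=None,verbose=1):
    o=bot.get_obs();p=np.array(o["tool_pos"]);y=o["tcp_rot"][2]
    d=(yaw-y+np.pi)%(2*np.pi)-np.pi
    if dirn and np.sign(d)!=dirn and abs(d)>.2: d+=2*np.pi*dirn
    D=np.array(tgt)-p;N=n or int(max(1,np.ceil(np.linalg.norm(D)/maxd),np.ceil(abs(np.degrees(d))/maxt)))
    tw=round(-np.degrees(d)/N,1);dps=[]
    for i in range(N):
        q=y-np.radians(tw)*i;c,s=np.cos(q),np.sin(q);w=D/N
        dps.append([round(v/1000,4) for v in(c*w[0]+s*w[1],s*w[0]-c*w[1],-w[2])])
    print("t",round(float(o["time"]),2),"at",p.round(1),"rpy",np.round(o["tcp_rot"],3),"N",N)
    for k in range(0,N,10): print(json.dumps({"dp":dps[k:k+10],"twist":[tw]*len(dps[k:k+10])}))
a=[float(v) for v in sys.argv[1:]]
plan(a[:3],a[3],dirn=int(a[4]) if len(a)>4 else 0)
E
python3 plan.py 488 341.5 120 0.303 -1
```

```text
t 1.75 at [121.6 510.7 226.7] rpy [3.142 0.    2.908] N 16
{"dp": [[-0.0247, -0.005, 0.0067], [-0.0252, -0.0009, 0.0067], [-0.025, 0.0032, 0.0067], [-0.0242, 0.0072, 0.0067], [-0.0227, 0.011, 0.0067], [-0.0206, 0.0145, 0.0067], [-0.018, 0.0176, 0.0067], [-0.0149, 0.0203, 0.0067], [-0.0115, 0.0225, 0.0067], [-0.0077, 0.024, 0.0067]], "twist": [9.3, 9.3, 9.3, 9.3, 9.3, 9.3, 9.3, 9.3, 9.3, 9.3]}
{"dp": [[-0.0037, 0.025, 0.0067], [0.0004, 0.0252, 0.0067], [0.0045, 0.0248, 0.0067], [0.0084, 0.0238, 0.0067], [0.0122, 0.0221, 0.0067], [0.0156, 0.0198, 0.0067]], "twist": [9.3, 9.3, 9.3, 9.3, 9.3, 9.3]}
```

>>> {"method": "jog_arm", "body": {"dp": [[-0.025,-0.005,0.007],[-0.025,-0.001,0.007],[-0.025,0.003,0.007],[-0.024,0.007,0.007],[-0.023,0.011,0.007],[-0.021,0.015,0.007],[-0.018,0.018,0.007],[-0.015,0.02,0.007],[-0.012,0.022,0.007],[-0.008,0.024,0.007]], "twist": [9.3,9.3,9.3,9.3,9.3,9.3,9.3,9.3,9.3,9.3], "jaw": 0.06}}

```text
time: 3.0
tool_pos: [351.3, 403.3, 156.6]
tcp_rot: [3.142, -0.0, 1.279]
contact_force: [-0.0, -0.4, -0.3]
grip_width: 60.2
finger_force: 0.0
```

>>> {"method": "jog_arm", "body": {"dp": [[-0.004,0.025,0.007],[0,0.025,0.007],[0.004,0.025,0.007],[0.008,0.024,0.007],[0.012,0.022,0.007],[0.016,0.02,0.007]], "twist": [9.3,9.3,9.3,9.3,9.3,9.3]}}

```text
time: 3.75
tool_pos: [488.3, 338.3, 114.5]
tcp_rot: [-3.141, -0.0, 0.305]
contact_force: [1.2, 0.1, 0.2]
grip_width: 59.6
finger_force: 0.0
```

```bash
python3 plan.py 488 341.5 7 0.303
```

```text
t 3.75 at [488.3 338.3 114.5] rpy [-3.141 -0.     0.305] N 3
{"dp": [[0.0002, -0.001, 0.0358], [0.0002, -0.001, 0.0358], [0.0002, -0.001, 0.0358]], "twist": [0.0, 0.0, 0.0]}
```

>>> {"method": "jog_arm", "body": {"dp": [[0,-0.001,0.036],[0,-0.001,0.036],[0,-0.001,0.035],[0,0,0]], "twist": [0,0,0,0]}}

```text
time: 4.25
tool_pos: [484.8, 340.6, 5.2]
tcp_rot: [3.141, 0.006, 0.311]
contact_force: [-0.3, 0.5, 0.3]
grip_width: 59.9
finger_force: 0.0
```

>>> {"method": "jog_arm", "body": {"dp": [[0,0,0],[0,0,0],[0,0,0],[0,0,0],[0,0,0],[0,0,0]], "twist": [0,0,0,0,0,0], "jaw": 0.005}}

```text
time: 5.0
tool_pos: [486.8, 341.5, 8.1]
tcp_rot: [-3.142, -0.0, 0.31]
contact_force: [-0.1, -1.9, 3.4]
grip_width: 15.7
finger_force: 30.0
```

>>> {"method": "jog_arm", "body": {"dp": [[0,0,-0.02],[0,0,-0.04],[0,0,-0.045],[0,0,-0.045],[0,0,-0.045],[0,0,0],[0,0,0]], "twist": [0,0,0,0,0,0,0]}}

```text
time: 5.88
tool_pos: [485.8, 341.1, 201.1]
tcp_rot: [3.141, 0.003, 0.311]
contact_force: [-0.8, -0.2, -3.5]
grip_width: 15.8
finger_force: 30.0
```

```bash
cat > inhand.py <<'E'
# fit the lever held in the hand, both views separately
import sys
from h import *
o=bot.get_obs();p=np.array(o["tool_pos"]);y=o["tcp_rot"][2];z=p[2]-float(sys.argv[1])
T=bot.capture("top");S=bot.capture("scene");name="lever"
q0=np.array([p[0],p[1],y])
for c in("top","scene"):
    e=pj(c,W(np.array([[30,0,20.]]),q0,z))[0]
    for m in bot.masks_of(c,name)[:3]:
        print(c,"expect",e.round(0),"conf",round(m["confidence"],2),"bbox",np.round(m["bbox"],0))
        if np.hypot(*(np.array(m["bbox"][:2])-e))<40:
            # ignore the area hidden by the gripper: compare only lever part x<-35 (hub) & x>45
            q,f=fit(name,{c:m["pixels"].astype(np.float32)},q0,z);d=q-q0
            print("  fit",q.round(3),round(f,3),"offset in lever axes",round(np.cos(y)*d[0]+np.sin(y)*d[1],1),round(-np.sin(y)*d[0]+np.cos(y)*d[1],1),round(d[2],3));break
print(p.round(1),np.round(o["tcp_rot"],3))
if len(sys.argv)>2:
    out=[]
    for k,(c,I) in enumerate((("top",T),("scene",S))):
        e=pj(c,W(np.array([[0,0,20.]]),q0,z))[0].astype(int);x0,y0=np.clip(e-[40,60],0,[430,260]);B=cv2.resize(I,None,fx=5,fy=5,interpolation=cv2.INTER_CUBIC)
        for P in MOD[name]: cv2.polylines(B,[np.int32((cv2.convexHull(pj(c,W(P,q0,z)).astype(np.float32))+.5)*5)],True,(0,255,0),1)
        out.append((B[y0*5:y0*5+600,x0*5:x0*5+395],400*k,0))
    montage("pics/"+sys.argv[2],out)
E
python3 inhand.py 7 hand.png
```

```text
top expect [ 77. 205.] conf 0.34 bbox [408. 199.  29.  72.]
scene expect [346.  74.] conf 0.74 bbox [347.  77.  95.  44.]
  fit [4.87786e+02 3.38038e+02 2.98000e-01] 0.404 offset in lever axes 1.0 -3.6 -0.013
[485.8 341.1 201.1] [3.141e+00 3.000e-03 3.110e-01]
```

View pics/hand.png

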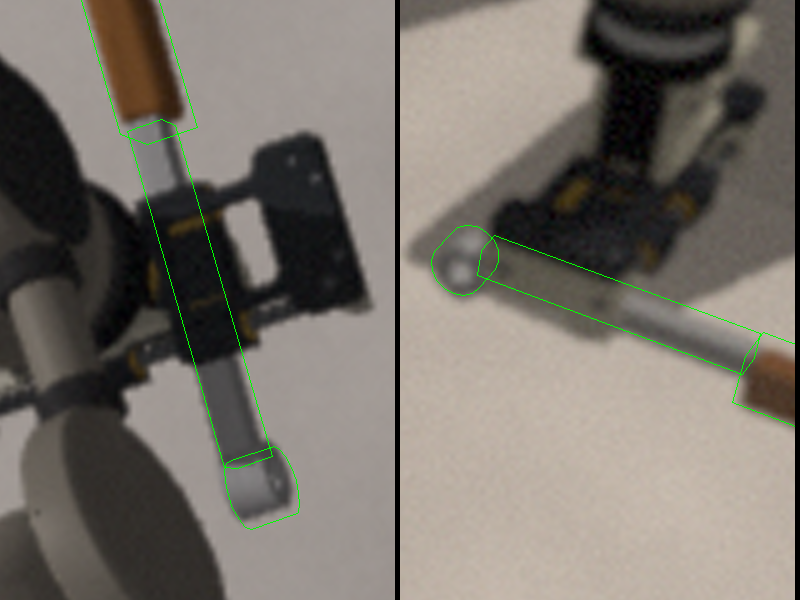

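The left crop (top) shows the held lever: its hub is at (258,485) and the wood edge at (150,117), a few pixels toward the handle from the outline. The right crop (scene) shows the hub at (463,268), just below the outline. The lever is held level, with its origin about 1.5 mm ahead of the tool.

```bash
python3 plan.py 621.6 -31.5 200 2.942 1; python3 - <<'E'
from h import *
obj=np.array([[130,45,14],[130,-45,14],[-130,-45,14],[-130,45,14],[-95,-12.5,85]],float)
px=np.array([[18,82],[160,22],[403,375],[252,442],[328,262]])/5-.4+np.array([220,170])
r=lambda q:(pj("scene",W(obj,q))-px).ravel()
s=least_squares(r,[611,-29,2.94],x_scale=[1,1,.01],loss="soft_l1");print("scene only",s.x.round(3),s.fun.round(1))
E
```

```text
t 6.08 at [486.  341.2 200.9] rpy [3.141e+00 3.000e-03 3.110e-01] N 16
{"dp": [[0.0009, 0.0248, 0.0001], [-0.0031, 0.0246, 0.0001], [-0.0071, 0.0238, 0.0001], [-0.0109, 0.0223, 0.0001], [-0.0144, 0.0202, 0.0001], [-0.0175, 0.0176, 0.0001], [-0.0201, 0.0145, 0.0001], [-0.0222, 0.011, 0.0001], [-0.0237, 0.0072, 0.0001], [-0.0246, 0.0033, 0.0001]], "twist": [-9.4, -9.4, -9.4, -9.4, -9.4, -9.4, -9.4, -9.4, -9.4, -9.4]}
{"dp": [[-0.0248, -0.0008, 0.0001], [-0.0243, -0.0048, 0.0001], [-0.0232, -0.0087, 0.0001], [-0.0215, -0.0124, 0.0001], [-0.0192, -0.0157, 0.0001], [-0.0163, -0.0187, 0.0001]], "twist": [-9.4, -9.4, -9.4, -9.4, -9.4, -9.4]}
scene only [612.121 -31.457   2.937] [-0.6 -1.5 -0.  -1.2  1.2 -0.4 -0.1  1.4 -0.2  1.1]
```

>>> {"method": "jog_arm", "body": {"dp": [[0.001,0.025,0],[-0.003,0.025,0],[-0.007,0.024,0],[-0.011,0.022,0],[-0.014,0.02,0],[-0.018,0.018,0],[-0.02,0.014,0],[-0.022,0.011,0],[-0.024,0.007,0],[-0.025,0.003,0]], "twist": [-9.4,-9.4,-9.4,-9.4,-9.4,-9.4,-9.4,-9.4,-9.4,-9.4]}}

```text
time: 7.32
tool_pos: [571.0, 106.6, 201.7]
tcp_rot: [-3.14, -0.001, 1.957]
contact_force: [1.3, 0.7, -3.4]
grip_width: 15.7
finger_force: 30.0
```

>>> {"method": "jog_arm", "body": {"dp": [[-0.025,-0.001,0],[-0.024,-0.005,0],[-0.023,-0.009,0],[-0.022,-0.012,0],[-0.019,-0.016,0],[-0.016,-0.019,0],[0,0,0],[0,0,0]], "twist": [-9.4,-9.4,-9.4,-9.4,-9.4,-9.4,0,0]}}

```text
time: 8.32
tool_pos: [620.7, -32.3, 201.9]
tcp_rot: [3.141, -0.002, 2.934]
contact_force: [0.4, 0.6, -2.5]
grip_width: 16.0
finger_force: 30.0
```

```bash
python3 plan.py 621.6 -31.5 135 2.942
```

```text
t 8.32 at [620.7 -32.3 201.9] rpy [ 3.141e+00 -2.000e-03  2.934e+00] N 2
{"dp": [[-0.0003, 0.0005, 0.0334], [-0.0003, 0.0005, 0.0334]], "twist": [-0.2, -0.2]}
```

>>> {"method": "jog_arm", "body": {"dp": [[0,0.001,0.035],[0,0,0.037],[0,0,0],[0,0,0]], "twist": [-0.5,0,0,0]}}

```text
time: 8.82
tool_pos: [622.1, -31.4, 132.2]
tcp_rot: [3.141, 0.002, 2.945]
contact_force: [1.0, 0.5, -3.2]
grip_width: 15.5
finger_force: 30.0
```

```bash
cat > look.py <<'E'
import sys
from h import *
# look.py out.png px py pyaw lx ly lyaw lz
a=[float(v) for v in sys.argv[2:]];qp=a[:3];ql=a[3:6];lz=a[6]
T=bot.capture("top");S=bot.capture("scene");out=[]
for k,(c,I,x0,y0) in enumerate((("top",T,215,110),("scene",S,225,165))):
    B=cv2.resize(I,None,fx=6,fy=6,interpolation=cv2.INTER_CUBIC)
    for name,q,z,col in(("press",qp,0,(0,0,255)),("lever",ql,lz,(0,255,0))):
        for P in MOD[name]: cv2.polylines(B,[np.int32((cv2.convexHull(pj(c,W(P,q,z)).astype(np.float32))+.5)*6)],True,col,1)
    out.append((B[y0*6:y0*6+600,x0*6:x0*6+395],400*k,0))
montage("pics/"+sys.argv[1],out)
o=bot.get_obs();print(np.round(o["tool_pos"],1),np.round(o["tcp_rot"],3),round(float(o["time"]),2))
E
python3 - <<'E'
from plant import bot
import subprocess,numpy as np
o=bot.get_obs();p=o["tool_pos"];y=o["tcp_rot"][2]
a=[612.1,-31.4,2.94,p[0]+1.5*np.cos(y),p[1]+1.5*np.sin(y),y,p[2]-8.1];print(a)
open("args","w").write(" ".join(map(str,a)))
E
python3 look.py over.png $(cat args)
```

```text
[612.1, -31.4, 2.94, np.float64(620.6279743641165), np.float64(-31.092035817448178), np.float64(2.9445552292211032), np.float64(124.06100992953381)]
[622.5 -31.7 132.8] [3.141 0.004 2.944] 8.93
```

View pics/over.png

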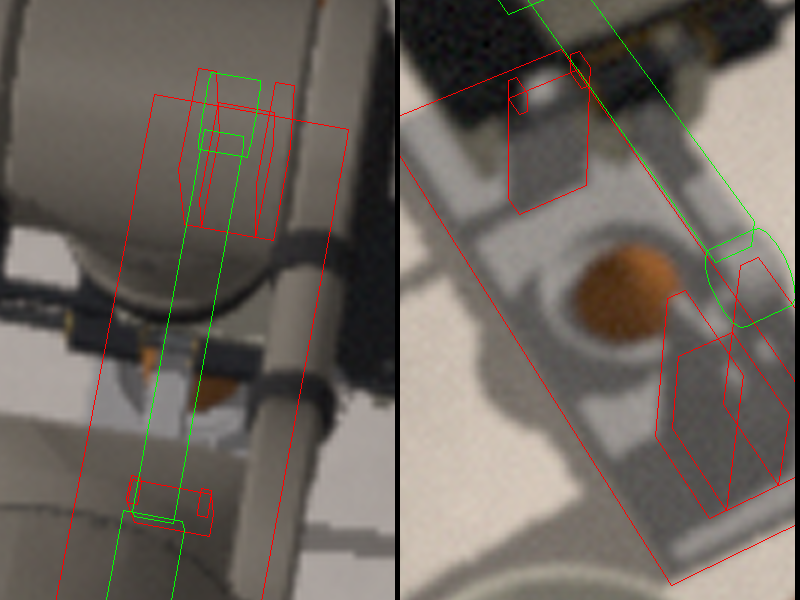

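In the right crop (scene) the red press outline fits the rest and yoke well, and the hub hangs over the yoke near (750,280). The arm blocks the top view. I'll take one closer crop of the hub.

```bash
cat > zoom.py <<'E'
import sys
from h import *
a=[float(v) for v in sys.argv[2:]];x0,y0,w,h=map(int,a[7:11]);k=int(a[11])
S=bot.capture("scene");B=cv2.resize(S[y0:y0+h,x0:x0+w],None,fx=k,fy=k,interpolation=cv2.INTER_CUBIC)
B=cv2.convertScaleAbs(B,alpha=1.5)
raw=B.copy()
for name,q,z,col in(("press",a[:3],0,(0,0,255)),("lever",a[3:6],a[6],(0,255,0))):
    for P in MOD[name]: cv2.polylines(B,[np.int32((cv2.convexHull(pj("scene",W(P,q,z)).astype(np.float32))+.5-[x0,y0])*k)],True,col,1)
cv2.imwrite("pics/"+sys.argv[1],np.hstack([raw,B])[:600,:800])
E
python3 zoom.py z1.png $(cat args) 320 180 1 1 1 >/dev/null; python3 zoom.py hub.png $(cat args) 325 180 40 60 10
python3 - <<'E'
from h import *
a=[float(v) for v in open("args").read().split()]
print(pj("scene",W(np.array([[-85,0,16.]]),a[3:6],a[6])),pj("scene",W(np.array([[-95,0,85.]]),a[:3])))
E
python3 zoom.py hub.png $(cat args) 325 180 40 60 10; python3 zoom.py hub.png $(cat args) 330 185 40 60 10; python3 zoom.py hub.png $(cat args) $(python3 -c "print(328,188)") 40 60 10
```

```text
[[282.80262878 210.77875313]] [[280.62499165 225.08672561]]
```

```bash
python3 zoom.py hub.png $(cat args) 263 190 40 60 10
```

```text
(no output)
```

View pics/hub.png

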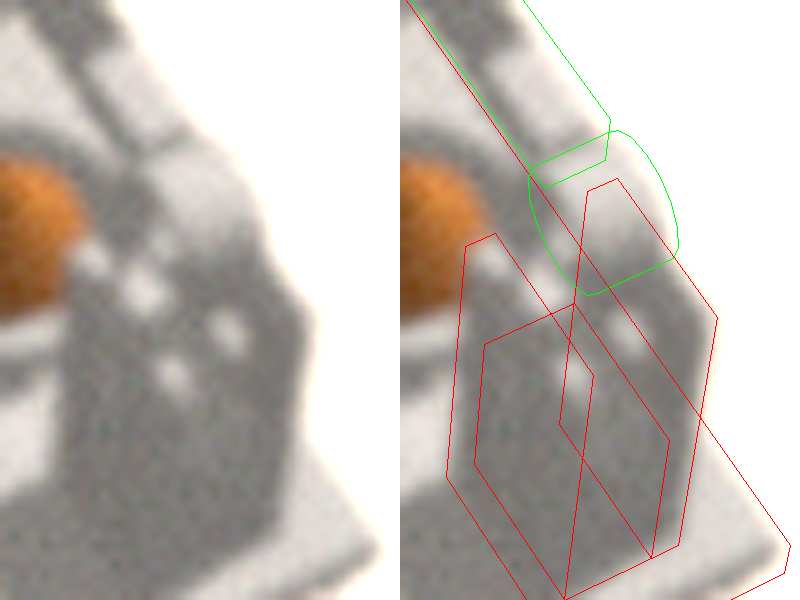

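The crop shows the hub at (200,190) and the yoke cheeks below it. The hub sits about 1.4 px down and left of its outline, which matches the scene camera's known offset in y. The lever therefore needs about 1.3 mm toward +y before I lower it.

>>> {"method": "jog_arm", "body": {"dp": [[0,0.0013,0],[0,0,0.005],[0,0,0.008],[0,0,0.008],[0,0,0.005],[0,0,0]], "twist": [0,0,0,0,0,0]}}

```text
time: 9.98
tool_pos: [621.3, -30.5, 104.0]
tcp_rot: [3.141, -0.001, 2.944]
contact_force: [-0.3, -0.2, -3.3]
grip_width: 15.6
finger_force: 30.0
```

>>> {"method": "jog_arm", "body": {"dp": [[0,0,0.006],[0,0,0.006],[0,0,0.004],[0,0,0]], "twist": [0,0,0,0]}}

```text
time: 10.48
tool_pos: [621.4, -30.5, 88.2]
tcp_rot: [3.142, -0.001, 2.944]
contact_force: [0.8, -0.0, -2.5]
grip_width: 15.6
finger_force: 30.0
```

>>> {"method": "jog_arm", "body": {"dp": [[-0.0005,0,0.005],[0,0,0.004],[0,0,0.002],[0,0,0]], "twist": [0,0,0,0]}}

```text
time: 10.98
tool_pos: [622.0, -30.7, 77.5]
tcp_rot: [3.142, -0.0, 2.944]
contact_force: [0.7, 0.4, -3.7]
grip_width: 15.8
finger_force: 30.0
```

```bash
python3 - <<'E'
from plant import bot
import subprocess,numpy as np
o=bot.get_obs();p=o["tool_pos"];y=o["tcp_rot"][2]
a=[611,-28.2,2.942,p[0]+1.5*np.cos(y),p[1]+1.5*np.sin(y),y,p[2]-8.1];print(np.round(a,3),np.round(o["contact_force"],1))
open("args","w").write(" ".join(map(str,a)))
E
```

```text
[611.    -28.2     2.942 620.545 -30.358   2.944  69.423] [ 0.7  0.4 -3.7]
```

>>> {"method": "jog_arm", "body": {"dp": [[0,0,0.001],[0,0,0.0005],[0,0,0]], "twist": [0,0,0]}}

```text
time: 11.35
tool_pos: [622.3, -30.7, 77.0]
tcp_rot: [3.142, 0.001, 2.945]
contact_force: [-3.5, 0.5, 5.3]
grip_width: 15.8
finger_force: 30.0
```

>>> {"method": "jog_arm", "body": {"dp": [[0,0,0],[0,0,0],[0,0,0],[0,0,0]], "twist": [0,0,0,0], "jaw": 0.045}}

```text
time: 11.85
tool_pos: [622.1, -30.7, 76.1]
tcp_rot: [3.141, -0.0, 2.944]
contact_force: [-0.2, -0.3, 0.4]
grip_width: 44.5
finger_force: 0.0
```

>>> {"method": "jog_arm", "body": {"dp": [[0,0,-0.015],[0,0,-0.04],[0,0,-0.045],[0,0,-0.045]], "twist": [0,0,0,0]}}

```text
time: 12.35
tool_pos: [622.1, -30.7, 223.9]
tcp_rot: [3.141, 0.001, 2.944]
contact_force: [0.1, 0.5, 0.0]
grip_width: 45.3
finger_force: 0.0
```

```bash
python3 plan.py 581.3 -355.1 180 3.240
```

```text
t 12.35 at [622.1 -30.7 223.9] rpy [3.141e+00 1.000e-03 2.944e+00] N 8
{"dp": [[-0.0029, -0.0408, 0.0055], [-0.0015, -0.0408, 0.0055], [0.0, -0.0409, 0.0055], [0.0015, -0.0408, 0.0055], [0.003, -0.0408, 0.0055], [0.0045, -0.0406, 0.0055], [0.006, -0.0404, 0.0055], [0.0075, -0.0402, 0.0055]], "twist": [-2.1, -2.1, -2.1, -2.1, -2.1, -2.1, -2.1, -2.1]}
```

```bash
python3 plan.py 581.6 -354.1 120 0.10 -1
```

```text
t 12.35 at [622.1 -30.7 223.9] rpy [3.141e+00 1.000e-03 2.944e+00] N 18
{"dp": [[-0.0013, -0.0181, 0.0058], [-0.0042, -0.0176, 0.0058], [-0.0069, -0.0167, 0.0058], [-0.0095, -0.0154, 0.0058], [-0.0118, -0.0138, 0.0058], [-0.0138, -0.0117, 0.0058], [-0.0155, -0.0094, 0.0058], [-0.0168, -0.0068, 0.0058], [-0.0176, -0.0041, 0.0058], [-0.0181, -0.0012, 0.0058]], "twist": [9.1, 9.1, 9.1, 9.1, 9.1, 9.1, 9.1, 9.1, 9.1, 9.1]}
{"dp": [[-0.018, 0.0016, 0.0058], [-0.0175, 0.0045, 0.0058], [-0.0166, 0.0072, 0.0058], [-0.0153, 0.0097, 0.0058], [-0.0135, 0.012, 0.0058], [-0.0115, 0.014, 0.0058], [-0.0091, 0.0156, 0.0058], [-0.0065, 0.0169, 0.0058]], "twist": [9.1, 9.1, 9.1, 9.1, 9.1, 9.1, 9.1, 9.1]}
```

>>> {"method": "jog_arm", "body": {"dp": [[-0.001,-0.018,0.005],[-0.004,-0.018,0.005],[-0.007,-0.017,0.005],[-0.01,-0.015,0.005],[-0.012,-0.014,0.006],[-0.014,-0.012,0.006],[-0.016,-0.009,0.006],[-0.017,-0.007,0.006],[-0.018,-0.004,0.006],[-0.018,-0.001,0.006]], "twist": [9.1,9.1,9.1,9.1,9.1,9.1,9.1,9.1,9.1,9.1]}}

```text
time: 13.6
tool_pos: [600.5, -213.0, 166.3]
tcp_rot: [3.14, 0.0, 1.351]
contact_force: [-0.5, -0.8, 0.2]
grip_width: 45.0
finger_force: 0.0
```

>>> {"method": "jog_arm", "body": {"dp": [[-0.018,0.002,0.006],[-0.018,0.004,0.006],[-0.017,0.007,0.006],[-0.015,0.01,0.006],[-0.014,0.012,0.006],[-0.012,0.014,0.006],[-0.009,0.016,0.006],[-0.006,0.017,0.006],[0,0,0]], "twist": [9.1,9.1,9.1,9.1,9.1,9.1,9.1,9.1,0]}}

```text
time: 14.72
tool_pos: [581.8, -358.5, 117.5]
tcp_rot: [3.141, -0.0, 0.085]
contact_force: [0.6, -0.1, 0.2]
grip_width: 44.8
finger_force: 0.0
```

```bash
python3 plan.py 581.6 -354.1 4 0.10; python3 - <<'E'
from h import *
# lever on press: fits in each view
bot.capture("top");bot.capture("scene")
for c,e in(("top",(245,200)),("scene",(260,200))):
    for m in bot.masks_of(c,"lever")[:2]:
        b=m["bbox"];print(c,round(m["confidence"],2),np.round(b,0))
        if m["confidence"]>.4:
            q,f=fit("lever",{c:m["pixels"].astype(np.float32)},(620.8,-30.1,2.943),69);print(q.round(3),round(f,3),"hub",W(np.array([[-85,0,16.]]),q,69).round(1))
    for m in bot.masks_of(c,"pin")[:4]: print(c,"pin",round(m["confidence"],2),np.round(m["bbox"],0))
    k=[m for m in bot.masks_of(c,"press")[:2]]
    for m in k: print("press",c,round(m["confidence"],2),np.round(m["bbox"],0))
E
```

```text
t 14.72 at [ 581.8 -358.5  117.5] rpy [ 3.141 -0.     0.085] N 3
{"dp": [[0.0, -0.0015, 0.0378], [0.0001, -0.0015, 0.0378], [0.0001, -0.0015, 0.0378]], "twist": [-0.3, -0.3, -0.3]}
top 0.55 [244. 176.  33.  98.]
[621.796 -27.711   2.941] 0.165 hub [[705.1 -44.7  85. ]]
top pin 0.45 [327. 174.  10.  28.]
press top 0.9 [247. 172.  47. 100.]
press top 0.16 [188. 256.  13.  54.]
scene 0.69 [258. 190.  61.  77.]
[617.554 -31.077   2.94 ] 0.2 hub [[700.8 -48.1  85. ]]
scene pin 0.75 [178. 333.  14.  33.]
scene pin 0.72 [194. 263.  25.  25.]
press scene 0.56 [262. 220.  74.  79.]
```

>>> {"method": "jog_arm", "body": {"dp": [[0,-0.0015,0.038],[0,-0.0015,0.038],[0,-0.0015,0.036],[0,0,0]], "twist": [-0.4,-0.4,0,0]}}

```text
time: 15.62
tool_pos: [581.2, -352.1, 3.4]
tcp_rot: [-3.139, 0.002, 0.1]
contact_force: [-0.3, 0.8, 0.4]
grip_width: 44.6
finger_force: 0.0
```

>>> {"method": "jog_arm", "body": {"dp": [[0,0,0],[0,0,0],[0,0,0],[0,0,0],[0,0,0]], "twist": [0,0,0,0,0], "jaw": 0.005}}

```text
time: 16.25
tool_pos: [582.0, -353.1, 5.8]
tcp_rot: [3.141, -0.001, 0.1]
contact_force: [-0.5, 0.8, 4.1]
grip_width: 13.8
finger_force: 30.0
```

>>> {"method": "jog_arm", "body": {"dp": [[0,0,-0.02],[0,0,-0.04],[0,0,-0.04],[0,0,-0.04],[0,0,0]], "twist": [0,0,0,0,0]}}

```text
time: 16.88
tool_pos: [583.6, -354.2, 150.8]
tcp_rot: [3.136, -0.007, 0.1]
contact_force: [0.1, 0.2, -1.2]
grip_width: 14.0
finger_force: 30.0
```

```bash
python3 plan.py 681.8 -157.3 145 1.371
```

```text
t 16.88 at [ 583.6 -354.2  150.8] rpy [ 3.136 -0.007  0.1  ] N 8
{"dp": [[0.0147, -0.0233, 0.0007], [0.0182, -0.0207, 0.0007], [0.0212, -0.0175, 0.0007], [0.0237, -0.0139, 0.0007], [0.0256, -0.01, 0.0007], [0.0269, -0.0058, 0.0007], [0.0275, -0.0015, 0.0007], [0.0274, 0.0028, 0.0007]], "twist": [-9.1, -9.1, -9.1, -9.1, -9.1, -9.1, -9.1, -9.1]}
```

>>> {"method": "jog_arm", "body": {"dp": [[0.015,-0.023,0],[0.018,-0.021,0],[0.021,-0.018,0],[0.024,-0.014,0],[0.026,-0.01,0],[0.027,-0.006,0],[0.027,-0.001,0],[0.027,0.003,0],[0,0,0],[0,0,0]], "twist": [-9.1,-9.1,-9.1,-9.1,-9.1,-9.1,-9.1,-9.1,0,0]}}

```text
time: 18.12
tool_pos: [680.0, -156.5, 144.7]
tcp_rot: [-3.14, 0.0, 1.368]
contact_force: [-0.2, 0.0, -0.7]
grip_width: 13.7
finger_force: 30.0
```

```bash
python3 plan.py 681.8 -157.3 84.5 1.371
```

```text
t 18.12 at [ 680.  -156.5  144.7] rpy [-3.14   0.     1.368] N 2
{"dp": [[-0.0002, 0.001, 0.0301], [-0.0002, 0.001, 0.0301]], "twist": [-0.1, -0.1]}
```

>>> {"method": "jog_arm", "body": {"dp": [[0,0.001,0.03],[0,0.001,0.031],[0,0,0],[0,0,0]], "twist": [-0.2,0,0,0]}}

```text
time: 18.62
tool_pos: [682.8, -157.4, 85.5]
tcp_rot: [3.14, 0.0, 1.372]
contact_force: [0.8, 0.8, -0.3]
grip_width: 13.9
finger_force: 30.0
```

```bash
python3 - <<'E'
from h import *
o=bot.get_obs();p=np.array(o["tool_pos"]);y=o["tcp_rot"][2];print(p.round(1),y.round(3))
S=bot.capture("scene");T=bot.capture("top")
q=[p[0]+16*np.cos(y),p[1]+16*np.sin(y),y];z=p[2]-5.6
d=(np.array([704,-47.5])-q[:2]);print("lateral to pivot",round(-np.sin(y)*d[0]+np.cos(y)*d[1],1),"ahead",round(np.cos(y)*d[0]+np.sin(y)*d[1],1))
out=[]
for c,I,x0,y0,k,X in(("scene",S,222,185,7,0),("top",T,235,110,7,500)):
    B=cv2.convertScaleAbs(cv2.resize(I,None,fx=k,fy=k,interpolation=cv2.INTER_CUBIC),alpha=1.4)
    for name,qq,zz,col in(("pin",q,z,(0,255,255)),("lever",[620.6,-30.4,2.943],69,(0,255,0))):
        for P in MOD[name]: cv2.polylines(B,[np.int32((cv2.convexHull(pj(c,W(P,qq,zz)).astype(np.float32))+.5)*k)],True,col,1)
    out.append((B[y0*k:y0*k+600,x0*k:x0*k+(495 if X==0 else 300)],X,0))
montage("pics/pre.png",out)
E
```

```text
[ 682.8 -157.4   85.5] 1.372
lateral to pivot 1.0 ahead 95.9
```

View pics/pre.png

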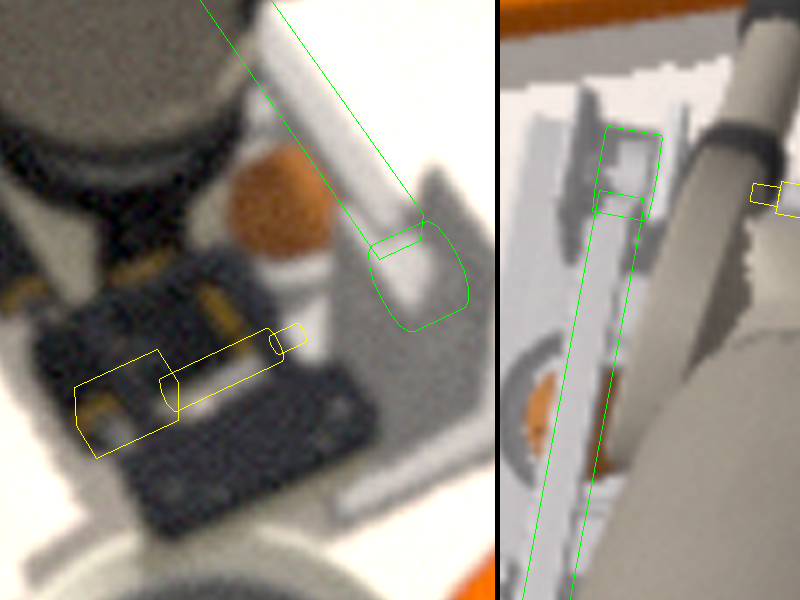

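The scene crop shows the lever's bar and hub seated between the cheeks at (420,280). The held pin's shank runs along (150–290, 380), pointing at the cheek. The model and image differ by the same small amount for lever and pin, so a 1 mm sideways correction should do before I go in.

>>> {"method": "jog_arm", "body": {"dp": [[0,-0.001,0],[0.01,0,0],[0.011,0,0],[0.004,0,0],[0.004,0,0],[0,0,0]], "twist": [0,0,0,0,0,0]}}

```text
time: 19.48
tool_pos: [687.3, -127.4, 84.1]
tcp_rot: [-3.142, -0.0, 1.374]
contact_force: [0.4, -0.1, -0.5]
grip_width: 13.6
finger_force: 30.0
```

>>> {"method": "jog_arm", "body": {"dp": [[0.003,0,0],[0.003,0,0],[0.003,0,0],[0,0,0]], "twist": [0,0,0,0]}}

```text
time: 19.98
tool_pos: [689.0, -118.7, 84.2]
tcp_rot: [-3.142, -0.0, 1.374]
contact_force: [-0.6, 0.5, -1.1]
grip_width: 13.9
finger_force: 30.0
```

>>> {"method": "jog_arm", "body": {"dp": [[0.003,0,0],[0.003,0,0],[0.003,0,0],[0.003,0,0],[0,0,0]], "twist": [0,0,0,0,0]}}

```text
time: 20.6
tool_pos: [691.3, -106.8, 84.2]
tcp_rot: [-3.142, -0.0, 1.374]
contact_force: [0.0, -0.3, -0.6]
grip_width: 13.8
finger_force: 30.0
```

>>> {"method": "jog_arm", "body": {"dp": [[0.003,0,0],[0.003,0,0],[0.003,0,0],[0.003,0,0],[0,0,0]], "twist": [0,0,0,0,0]}}

```text
time: 21.22
tool_pos: [693.7, -95.1, 84.2]
tcp_rot: [-3.142, -0.0, 1.374]
contact_force: [-0.1, 0.3, 0.1]
grip_width: 13.6
finger_force: 30.0
```

No contact so far. About 13 mm remain.

>>> {"method": "jog_arm", "body": {"dp": [[0.003,0,0],[0.003,0,0],[0.003,0,0],[0,0,0]], "twist": [0,0,0,0]}}

```text
time: 21.72
tool_pos: [695.5, -86.3, 84.2]
tcp_rot: [3.142, -0.0, 1.374]
contact_force: [0.2, 0.9, -0.0]
grip_width: 13.9
finger_force: 30.0
```

>>> {"method": "jog_arm", "body": {"dp": [[0.001,0,0],[0.001,0,0],[0.001,0,0],[0,0,0]], "twist": [0,0,0,0]}}

```text
time: 22.22
tool_pos: [696.0, -83.6, 84.2]
tcp_rot: [3.142, -0.0, 1.374]
contact_force: [-0.2, -0.1, -0.2]
grip_width: 13.9
finger_force: 30.0
```

>>> {"method": "jog_arm", "body": {"dp": [[0.001,0,0],[0,0,0]], "twist": [0,0]}}

```text
time: 22.48
tool_pos: [696.2, -82.6, 84.2]
tcp_rot: [3.142, -0.0, 1.374]
contact_force: [0.5, 0.6, -1.6]
grip_width: 13.7
finger_force: 30.0
```

Still free; I'll keep going in 1 mm steps until the shoulder meets the cheek.

>>> {"method": "jog_arm", "body": {"dp": [[0.001,0,0],[0.001,0,0],[0,0,0]], "twist": [0,0,0]}}

```text
time: 22.85
tool_pos: [696.5, -80.9, 84.2]
tcp_rot: [-3.142, 0.0, 1.374]
contact_force: [0.4, -1.4, -0.2]
grip_width: 13.8
finger_force: 30.0
```

>>> {"method": "jog_arm", "body": {"dp": [[0.001,0,0],[0,0,0]], "twist": [0,0]}}

```text
time: 23.1
tool_pos: [696.5, -80.9, 84.2]
tcp_rot: [-3.141, 0.002, 1.373]
contact_force: [-1.6, -5.4, 0.1]
grip_width: 13.4
finger_force: 30.0
```

>>> {"method": "jog_arm", "body": {"dp": [[0.001,0,0],[0,0,0]], "twist": [0,0]}}

```text
time: 23.35
tool_pos: [696.6, -80.9, 84.3]
tcp_rot: [-3.141, 0.003, 1.373]
contact_force: [-2.6, -8.7, -0.2]
grip_width: 14.1
finger_force: 30.0
```

>>> {"method": "jog_arm", "body": {"dp": [[0,0,0],[0,0,0],[0,0,0],[0,0,0]], "twist": [0,0,0,0], "jaw": 0.04}}

```text
time: 23.85
tool_pos: [696.6, -78.6, 84.1]
tcp_rot: [-3.141, 0.0, 1.374]
contact_force: [-3.7, -2.6, 0.1]
grip_width: 39.8
finger_force: 1.5
```

>>> {"method": "jog_arm", "body": {"dp": [[-0.002,0,-0.01],[-0.004,0,-0.03],[-0.02,0,-0.045],[-0.045,0,-0.04],[-0.06,0,-0.01],[-0.06,0,0],[-0.06,0,0],[0,0,0],[0,0,0]], "twist": [0,0,0,0,0,0,0,0,0]}}

```text
time: 24.98
tool_pos: [648.2, -324.3, 219.7]
tcp_rot: [3.14, -0.001, 1.374]
contact_force: [0.5, 0.2, -1.0]
grip_width: 40.1
finger_force: 0.0
```

```bash
python3 - <<'E'
from h import *
S=bot.capture("scene");T=bot.capture("top");out=[]
D=np.array([.198,.98])
q=[*(np.array([704,-47.5])-20.5*D),1.371]
for c,I,x0,y0,k,X in(("scene",S,240,185,8,0),("top",T,225,110,8,450)):
    B=cv2.convertScaleAbs(cv2.resize(I,None,fx=k,fy=k,interpolation=cv2.INTER_CUBIC),alpha=1.4)
    for P in MOD["pin"]: cv2.polylines(B,[np.int32((cv2.convexHull(pj(c,W(P,q,78)).astype(np.float32))+.5)*k)],True,(0,255,255),1)
    out.append((B[y0*k:y0*k+600,x0*k:x0*k+(445 if X==0 else 350)],X,0))
montage("pics/end.png",out)
E
```

```text
(no output)
```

View pics/end.png

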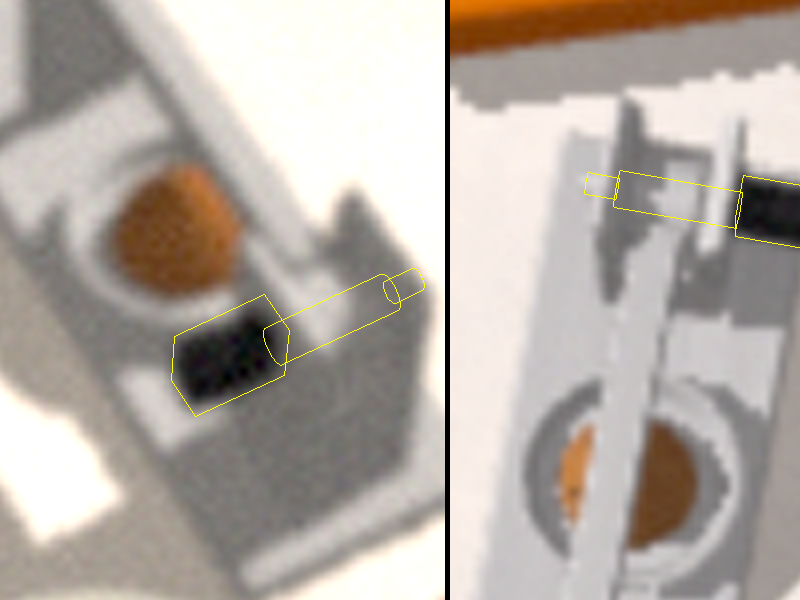

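The scene crop shows the black grip at (230,355) against the near cheek. The top crop shows the grip at (770,210) touching the right cheek, the shank through the hub, and the tip out past the left cheek at (597,185). The lever lies on the press with its bar along it, and the gripper is clear.

```bash
python3 -c "
from plant import bot
print(bot.close_job())"
```

```text
the job is handed in; nothing more can be done
None
```

The press is back together and handed in at about 25 s: the lever's hub is in the saddle with its bar along the press, the longer pin went through until its shoulder met the cheek, and the gripper is clear. No verdict came back, and I saw no knocks to the short pin or the other things but didn't measure them at the end.

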